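Shut and lock the filter cover of the bench dust extractor

TASK

The filter cover of the small dust extractor on the jeweller's table has been left ajar. Push it down with the fingertips until it is fully shut, then set a fingertip in the slot of its round fastener and turn it clockwise, as far as it goes, so that the cover is locked. Touch only, never grip or lift anything: do not raise the cover, turn the fastener only once the cover is down, leave the small things around the machine where they are, and finish clear of everything.

Things in the scene. Friction and masses are not known exactly. Their poses are not given: they have to be found in the camera images.
- housing: Dust extractor: fixed grey metal box, spanning x -150 to +170, y -150 to +150, z 0 to 100 mm of this frame (origin at table level; x to its rear, away from the robot at yaw 0; y to its left; z up). A flat white cover, 250 (x) by 270 (y) by 6 mm, hinged along y at x = 115, z = 103 mm, closes on its rigid rim; when shut it spans x -142 to +108 mm and its upper face is at z = 106 mm.
- cover_left (a point): Point on the upper face of the cover, on its flat part left of the fastener (36 mm outside the collar), a good place to push down. When the cover is shut this point lies at x = -90, y = 95, z = 106 mm of the housing's frame. The same place on the right (y = -95) is as good. z axis out of the cover.
- cover (a joint): Hinge angle of the cover, rad: 0 = fully shut, growing as its front edge (the one towards the robot at yaw 0) rises; it starts ajar at 0.2 to 0.4. Stiff friction hinge: it stays where it is left; about 1 to 3 N at the front part push it down.
- fastener (a joint): Turn of the fastener, rad: 0 = open (slot along the housing's y), growing clockwise seen from above to a hard stop at 1.571 = locked (slot along the housing's x). Starts at 0 to 0.3; light friction (0.11 Nm); stays where left. A cam tongue below it turns in under the housing's front rim, and holds the shut cover down; it is to be turned only when the cover is down.
- slot_mouth (a point): Centre of the slot, on the fastener's axis, level with the head's top (x -70, y 0, z 128 mm of the housing's frame when shut). Round metal head, 104 mm across, in a fixed dark collar of the same height (108 mm inside, 122 outside, 22 mm above the cover). The slot, 40 mm wide, 18 mm deep, flat floor, crosses the head to the collar. Frame turns with the head: y along the slot, z out of the cover.
- jar: Glass jar with a metal cap, 48 mm across, 62 mm tall, standing near the housing; leave alone. Origin at the centre of its underside.
- ring_cone: Wooden ring cone, 56 mm across the foot, 88 mm tall, standing near the housing; leave alone. Origin at the centre of its underside.
- dish: Small round brass dish, 84 mm across, 24 mm tall, near the housing; leave alone. Origin at the centre of its underside.

How it is judged:
On the way, in this order (a step that is already met when the one before it is completed fails the run):
1. the cover is fully shut while the fastener is still open (value of joint cover below 0.025 rad and value of joint fastener below 0.6 rad), for 0.2 s.
2. the fastener is past half its turn with a fingertip down in its slot and the cover shut (value of joint fastener above 0.8 rad and z of the grasp point in the frame of slot_mouth below 0.014 m and horizontal distance between the grasp point and slot_mouth below 0.1 m and value of joint cover below 0.025 rad), for 0.05 s.
At the end, for the whole second after the job is handed in: The cover is shut (hinge below 0.025 rad, 6 mm at its front edge) and the fastener is turned to its locked end (above 1.40 of 1.571 rad) and at rest (value of joint cover below 0.025 rad and value of joint fastener above 1.4 rad and velocity of joint fastener between -0.05 and 0.05 rad/s); the robot touches nothing.
It fails at once if the cover is raised (value of joint cover above 0.5 rad).
It fails at once if the fastener is turned while the cover is not down (value of joint fastener above 0.6 rad and value of joint cover above 0.06 rad).
It fails at once if a bystander (jar, ring cone or dish) is moved by more than 30 mm or lifted (distance of any of jar, ring_cone, dish from where it was at the start of the episode above 0.03 m).
It also fails if it takes over 45 s, if anything falls off the work surface, if the arm or the gripper's body presses on something with over 40 N, if the wrist force passes 120 N, or if a joint passes its speed limit or range.

ROBOT

A 6-joint arm with a two-finger parallel gripper is mounted at the origin on the work surface. World frame = base frame: x ahead of the robot, y to its left, z up, the work surface at z = 0. Lengths are in m, angles in rad, forces in N, time in s.
With the tool pointing down it reaches from about 0.35 to 0.775 m from the base axis. Payload 5.5 kg.
Tool frame: the origin (TCP) lies on the mounting face of the last link; the fingertips stand 173 mm ahead of it and the grasp point (between the pads) lies 155 mm ahead of it; z points along the fingers, y is the direction in which the jaws open and shut (so a half turn about z gives the same grasp; the last joint's range is limited). The gripper opens to 85 mm and grips with 20 to 120 N. Pads are 22 mm wide; open, the fingers measure 114 mm over their backs; the gripper's body (76 mm by 85 mm) begins 54 mm behind the grasp point. The pads swing forward as they close: fully open they stand 13 mm farther back than shut.
Start: joints at [-1.28, 0.313, 0.046, 1.304, 0, 1.431], TCP at [0.24, -0.522, 0.405] pointing down, gripper open.
Joint ranges: [-2.76, 2.76], [-0.86, 1.69], [-1.03, 1.26], [-2.2, 2.34], [-1.47, 1.5], [-3.14, 3.14]. Speed limits (rad/s): [2.57, 2.57, 3.14, 3.14, 3.14, 3.14].

INTERFACE

Orientations are given as a unit quaternion [w, x, y, z].
In Python, from workcell import get_state, eyes, env gives the robot as it stands. The module is installed in compiled form; this text tells all that it offers.
- The arm moves only by the tool carry_out, never from a script. Its argument "motion" is a list of rows, each an object of numbers: "jaw": the opening, from -1 (shut) to 1 (fully open); "tx", "ty", "tz": the shift along the tool's x, y, z in cm; "wx", "wy", "wz": the turn, a rotation vector about the tool's x, y, z in degrees. In form: [{"jaw": .., "tx": .., "ty": .., "tz": .., "wx": .., "wy": .., "wz": ..}, ...]. A call has 1 to 20 rows; each row shifts and turns the commanded pose from where the row before left it, along the tool's axes as they then stand; what a row does not reach is not made up. A row lasts 1/8 s, in which the tool goes at most 62.5 mm and 10.7 degrees, less where a joint would pass 70% of its speed; a pose out of reach is approached as far as the arm can. A call with a gripper value outside its range is refused whole. The fingers move at their own pace and stop on an object; "force" is the grip in N (left out, the last holds). Time passes only in rows, so rows that do not move let the fingers close. It gives the time, the measured TCP pose, the force and the opening at its end, in the units of the state.
- get_state(): the state, without advancing time (a new reading comes with each control period).
- eyes.read_camera(name): name is "scene" or "top" or "wrist"; returns the picture (400x640x3 uint8, blue, green, red); there is no depth.
- eyes.calibration(name): a dict with "K" (3x3 intrinsics, pixels), "camera_from_world" (4x4, takes a point from world to camera coordinates). Camera axes: x right, y up, looking along -z (the intrinsics and any distortion apply to the point x, -y, -z); pixel columns grow to the right and rows downward; lengths in m; the calibration is good to about 2 mm. A picture is of the moment at which its call begins: read the wrist's pose just before it. calibration takes no time and is no camera call; for the wrist camera it gives the pose at the moment of the call.
- env.hand_in(): hands the job in, once; it reports no verdict.
The state is a dict: "clock": time; "joint_pos": joint angles; "qvel": joint speeds; "tau": joint torques, N m; "tcp_pos": TCP position; "orientation": TCP orientation; "wrist_force": force on the tool from outside, world axes, zero at the start; "ft_torque": the same for the moment, N m; "finger_gap": finger opening in m.
Only numpy, scipy, OpenCV 4.12 (cv2) and the standard library are available. Lean on these libraries where they do the work, as an engineer would, in place of code of your own. Each camera call takes 0.05 s, during which the arm holds its last target.

## Working session

There is one attempt and no reset: what is moved stays moved. The work goes in short steps, Python scripts to look and compute and a tool call to move; the robot and the scene stay as the last step left them, time stands still between calls to the robot, and variables do not carry over. Pictures are saved under pics/ and viewed, and the job is handed in when it is done.

Besides the shell and the picture viewer there is one more tool, called after "Emit:" as name(argument=value, ...) on one line, values as JSON. carry_out: Moves the arm, as the interface text tells. Its arguments: {"type":"object","properties":{"motion":{"type":"array"},"force":{"type":"number"}},"required":["motion"]}

```bash
mkdir -p pics
python3 - <<'E'
from workcell import get_state, eyes, env
import cv2
print(get_state())
for n in("scene","top","wrist"):
    cv2.imwrite(f"pics/{n}0.png",eyes.read_camera(n)); c=eyes.calibration(n); print(n,c)
E
```

```text
{'clock': 0.0, 'joint_pos': array([-1.27958621e+00,  3.14028318e-01,  4.49678638e-02,  1.30357554e+00,
       -6.10105762e-06,  1.43119939e+00]), 'qvel': array([ 1.36955764e-05, -1.56259266e-03,  7.77812646e-04,  1.10720885e-03,
        6.70552279e-05, -4.45978992e-04]), 'tau': array([ 1.08212564e-03, -4.80630469e+01,  2.98530793e+01,  1.93199777e-02,
       -7.11550251e-05,  1.28962287e-05]), 'tcp_pos': array([ 0.24005947, -0.52228141,  0.40378813]), 'orientation': array([-9.16960250e-04,  9.76889810e-01,  2.13741556e-01, -7.27044032e-05]), 'wrist_force': array([-0.05571476,  0.45846489, -0.66623054]), 'ft_torque': array([-0.01466451, -0.02968769, -0.03150869]), 'finger_gap': 0.08519457782568553}
scene {'K': array([[500.10408669,   0.        , 316.15115245],
       [  0.        , 500.10408669, 201.6400699 ],
       [  0.        ,   0.        ,   1.        ]]), 'camera_from_world': array([[-0.8772815 ,  0.47977574,  0.01387141,  0.49664562],
       [-0.40712634, -0.75912527,  0.50791433,  0.23338133],
       [ 0.25421511,  0.43993643,  0.86129589, -1.57853756],
       [ 0.        ,  
[... 302 characters left out ...]
40264, -0.08229451,  0.2312707 , -0.59746979],
       [-0.23005886,  0.02404622,  0.97287959, -1.04564779],
       [ 0.        ,  0.        ,  0.        ,  1.        ]])}
wrist {'K': array([[337.51501522,   0.        , 314.93479508],
       [  0.        , 337.51501522, 197.44626676],
       [  0.        ,   0.        ,   1.        ]]), 'camera_from_world': array([[ 4.17117385e-01, -9.08852273e-01, -7.95658540e-04,
        -5.74533645e-01],
       [ 8.74060130e-01,  4.01389147e-01, -2.73688951e-01,
         3.43577282e-02],
       [ 2.49062194e-01,  1.13464966e-01,  9.61817927e-01,
        -3.79424095e-01],
       [ 0.00000000e+00,  0.00000000e+00,  0.00000000e+00,
         1.00000000e+00]])}
```

View pics/scene0.png

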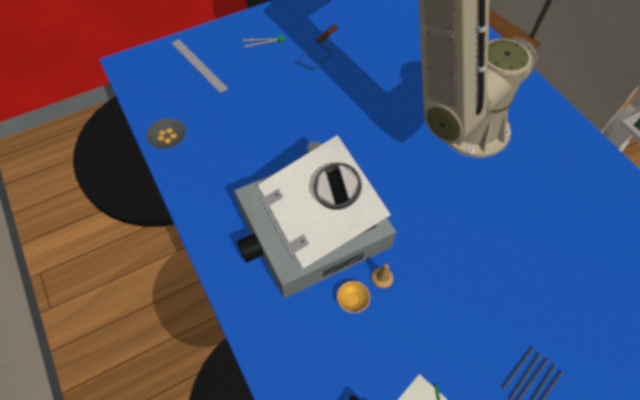

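View pics/top0.png

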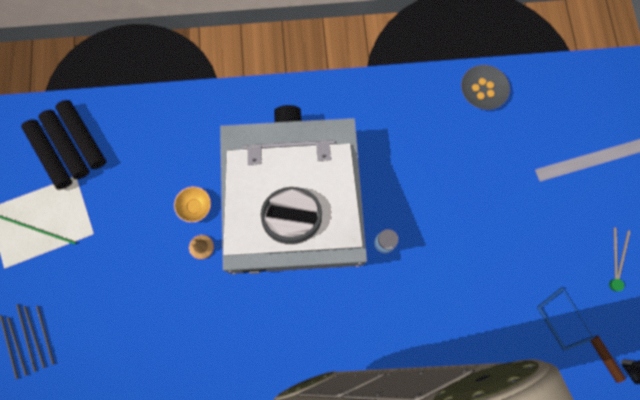

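The top view shows the housing near (290,195), with the dish at (192,204) and the cone at (201,246) on its left and the jar at (387,240) on its right. The slot runs roughly left to right. I'll enlarge crops to read corners.

Run:
```python
import cv2
a=cv2.imread("pics/top0.png")[90:290,165:415]; cv2.imwrite("pics/t1.png",cv2.resize(a,None,fx=3,fy=3,interpolation=cv2.INTER_CUBIC))
a=cv2.imread("pics/scene0.png")[125:305,225:405]; cv2.imwrite("pics/s1.png",cv2.resize(a,None,fx=3.3,fy=3.3,interpolation=cv2.INTER_CUBIC))
```

```text
(no output)
```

View pics/t1.png

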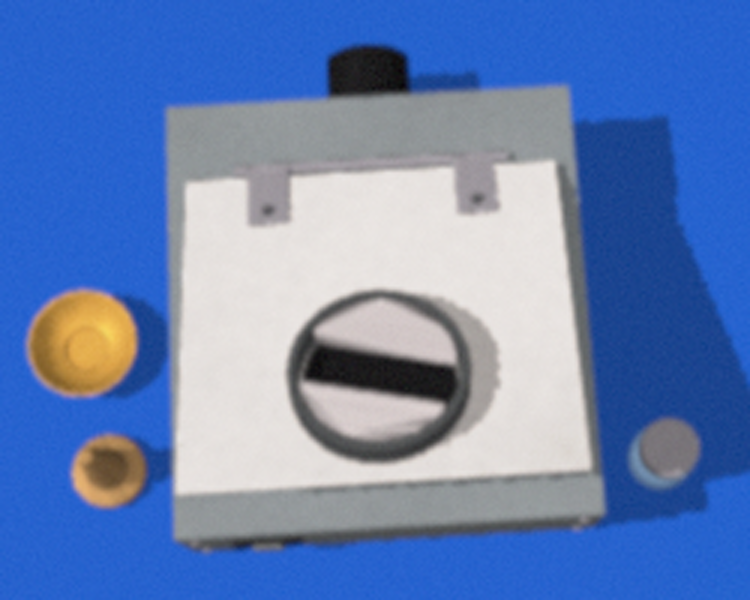

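View pics/s1.png

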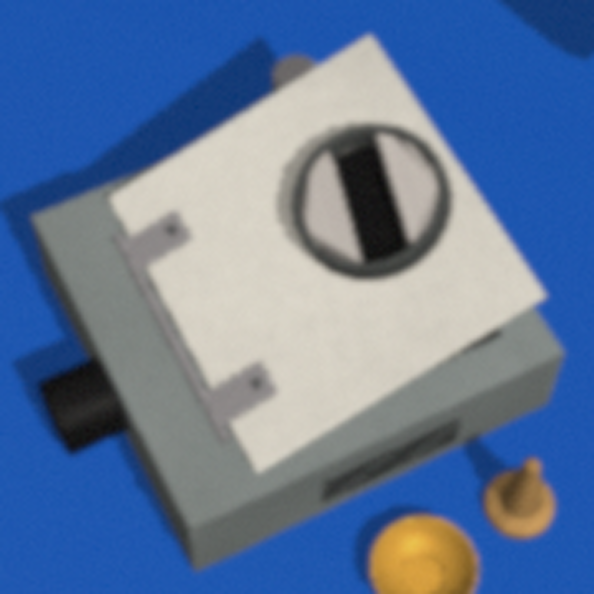

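```bash
cat > h.py <<'E'
import numpy as np, json
from scipy.optimize import least_squares
from workcell import get_state, eyes, env
C={n:eyes.calibration(n) for n in("scene","top")}
def proj(n,p,c=None):
    c=c or C[n]; q=c["camera_from_world"]@np.append(p,1); q=c["K"]@np.array([q[0],-q[1],-q[2]]); return q[:2]/q[2]
def H2W(s,p): 
    c,d=np.cos(s[2]),np.sin(s[2]); return np.array([s[0]+c*p[0]-d*p[1],s[1]+d*p[0]+c*p[1],p[2]])
def cov(s,p,th=None):
    th=s[3] if th is None else th
    dx,dz=p[0]-.115,p[2]-.103
    return H2W(s,[.115+dx*np.cos(th)+dz*np.sin(th),p[1],.103-dx*np.sin(th)+dz*np.cos(th)])
E
cat > fit.py <<'E'
from h import *
t=lambda u,v:(165+(u+.5)/3-.5,90+(v+.5)/3-.5)
s=lambda u,v:(225+(u+.5)/3.3-.5,125+(v+.5)/3.3-.5)
H=[("top",t(166,107),(.17,.15,.1)),("top",t(570,87),(.17,-.15,.1)),("top",t(174,540),(-.15,.15,.1)),("top",t(604,516),(-.15,-.15,.1)),
("scene",s(33,215),(.17,-.15,.1)),("scene",s(195,528),(.17,.15,.1)),("scene",s(565,352),(-.15,.15,.1))]
K=[("top",t(185,182),(.108,.135,.106)),("top",t(556,161),(.108,-.135,.106)),("top",t(177,495),(-.142,.135,.106)),("top",t(592,470),(-.142,-.135,.106)),("top",t(379,373),(-.07,0,.128)),
("scene",s(110,196),(.108,-.135,.106)),("scene",s(372,34),(-.142,-.135,.106)),("scene",s(548,297),(-.142,.135,.106)),("scene",s(260,473),(.108,.135,.106)),("scene",s(374,200),(-.07,0,.128))]
f=lambda x:np.concatenate([proj(n,H2W(x,p))-u for n,u,p in H]+[proj(n,cov(x,p))-u for n,u,p in K])
r=least_squares(f,[.6,.05,0,.3],loss="soft_l1"); print(r.x); print(f(r.x).reshape(-1,2).round(1).tolist())
x=r.x;np.save("pose.npy",x)
print("left",cov(x,(-.09,.095,.106)),cov(x,(-.09,.095,.106),0),"right",cov(x,(-.09,-.095,.106)),cov(x,(-.09,-.095,.106),0))
print("slot now",cov(x,(-.07,0,.128)),"shut",H2W(x,(-.07,0,.128)), "front",cov(x,(-.142,0,.106)))
# slot dir
for e in np.arange(0,.35,.05):
    print(e,[ [proj(n,cov(x,(-.07+k*.05*np.sin(e),k*.05*np.cos(e),.128))).round(1).tolist() for k in(1,-1)] for n in C])
print([t(304,363),t(460,384)],[s(380,255),s(362,150)])
E
python3 fit.py
```

```text
[ 0.6043511   0.07292541 -0.02555483  0.28736733]
[[-0.4, 0.1], [-0.6, -0.6], [-0.3, 0.2], [0.2, -0.5], [0.1, -0.3], [-0.9, -0.2], [0.5, -0.5], [0.0, -0.5], [-0.3, -0.4], [-0.6, 0.8], [0.0, 0.9], [-0.3, -0.6], [-0.3, -0.5], [0.7, 0.1], [0.6, -0.4], [-0.6, -0.6], [-0.6, -1.4]]
left [0.52606155 0.16995755 0.16397982] [0.51680793 0.17019408 0.106     ] right [ 0.52120666 -0.01998041  0.16397982] [ 0.51195304 -0.01974389  0.106     ]
slot now [0.54904111 0.07433916 0.17940911] shut [0.53437396 0.07471406 0.128     ] front [0.47378274 0.07626279 0.1787181 ]
0.0 [[[347.1, 199.2], [328.0, 169.1]], [[265.4, 214.8], [316.0, 211.9]]]
0.05 [[[346.2, 199.7], [328.9, 168.6]], [[265.4, 213.7], [316.1, 213.0]]]
0.1 [[[345.3, 200.1], [329.8, 168.1]], [[265.5, 212.6], [316.0, 214.1]]]
0.15000000000000002 [[[344.3, 200.6], [330.7, 167.7]], [[265.6, 211.5], [316.0, 215.2]]]
0.2 [[[343.4, 200.9], [331.6, 167.3]], [[265.8, 210.4], [315.8, 216.4]]]
0.25 [[[342.4, 201.3], [332.5, 167.0]], [[266.1, 209.3], [315.6, 217.5]]]
0.30000000000000004 [[[341.5, 201.6], [333.4, 166.7]], [[266.4, 208.2], [315.3, 218.6]]]
[(266.0, 210.66666666666669), (318.0, 217.66666666666666)] [(339.8030303030303, 201.92424242424244), (334.3484848484849, 170.10606060606062)]
```

Emit:
carry_out(motion=[{"jaw": -1, "wz": -10.1}, {"jaw": -1, "wz": -10.1}, {"jaw": -1, "wz": -10.1}, {"jaw": -1, "wz": -10.1}, {"jaw": -1, "wz": -10.1}, {"jaw": -1, "wz": -10.1}, {"jaw": -1, "wz": -10.1}, {"jaw": -1, "wz": -10.1}, {"jaw": -1, "wz": -10.1}, {"jaw": -1, "wz": -10.1}, {"jaw": -1, "wz": -10.1}, {"jaw": -1, "wz": -10.1}, {"jaw": -1, "wz": -10.1}, {"jaw": -1, "wz": -10.1}], force=60)

```text
invalid input at $.motion[0]: expected keys jaw, tx, ty, tz, wx, wy, wz
```

Emit:
carry_out(motion=[{"jaw": -1, "tx": -1.0, "ty": 4.0}, {"jaw": -1, "tx": -1.0, "ty": 4.0}, {"jaw": -1, "tx": -1.0, "ty": 4.0}, {"jaw": -1, "tx": -1.0, "ty": 4.0}, {"jaw": -1, "tx": -1.0, "ty": 4.0}, {"jaw": -1, "tx": -1.0, "ty": 4.0}, {"jaw": -1, "tx": -1.0, "ty": 4.0}, {"jaw": -1, "tx": -1.0, "ty": 4.0}, {"jaw": -1, "tx": -1.0, "ty": 4.0}, {"jaw": -1, "tx": -1.0, "ty": 4.0}, {"jaw": -1, "tx": -1.0, "ty": 4.0}, {"jaw": -1, "tx": -1.0, "ty": 4.0}, {"jaw": -1, "tx": -1.0, "ty": 4.0}, {"jaw": -1, "tx": -1.0, "ty": 3.0}, {"jaw": -1}, {"jaw": -1}])

```text
invalid input at $.motion[0]: expected keys jaw, tx, ty, tz, wx, wy, wz
```

Run:
```python
from h import *
import cv2
s=get_state();print(s)
for n in("scene","wrist"): cv2.imwrite(f"pics/{n}1.png",eyes.read_camera(n))
```

```text
{'clock': 0.15, 'joint_pos': array([-1.27959589e+00,  3.13837175e-01,  4.52111502e-02,  1.30360670e+00,
        1.26056336e-05,  1.43121661e+00]), 'qvel': array([-0.00168888,  0.00033123,  0.00363175,  0.00083014,  0.00105478,
        0.00032123]), 'tau': array([ 2.53260558e-03, -4.81066346e+01,  2.98814642e+01,  1.39522995e-02,
       -4.22198741e-05, -6.75813538e-08]), 'tcp_pos': array([ 0.24006744, -0.52231893,  0.40399649]), 'orientation': array([-7.16615148e-04,  9.76892848e-01,  2.13728444e-01, -4.81101978e-05]), 'wrist_force': array([-1.39929637,  0.01647003, -0.75118926]), 'ft_torque': array([-0.01201364,  0.00532731, -0.02047408]), 'finger_gap': 0.08555384153877865}
```

View pics/scene1.png

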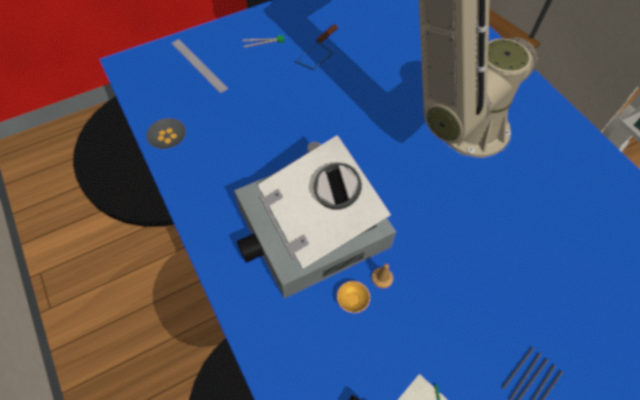

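View pics/wrist1.png

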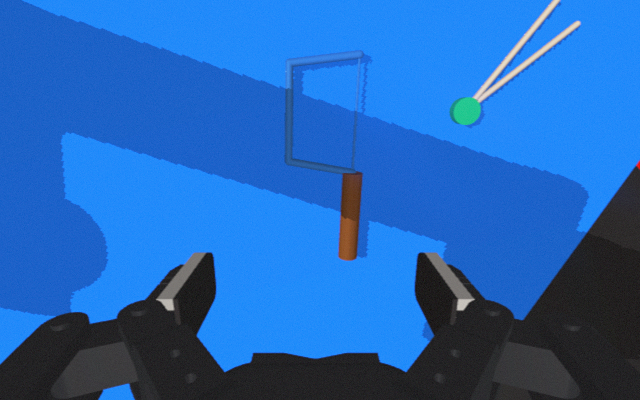

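The rows were refused because every row needs all the keys. Nothing moved, and the pictures are unchanged from the start. I'll resend them in full.

Emit:
carry_out(motion=[{"jaw": -1, "tx": 0, "ty": 0, "tz": 0, "wx": 0, "wy": 0, "wz": -10.1}, {"jaw": -1, "tx": 0, "ty": 0, "tz": 0, "wx": 0, "wy": 0, "wz": -10.1}, {"jaw": -1, "tx": 0, "ty": 0, "tz": 0, "wx": 0, "wy": 0, "wz": -10.1}, {"jaw": -1, "tx": 0, "ty": 0, "tz": 0, "wx": 0, "wy": 0, "wz": -10.1}, {"jaw": -1, "tx": 0, "ty": 0, "tz": 0, "wx": 0, "wy": 0, "wz": -10.1}, {"jaw": -1, "tx": 0, "ty": 0, "tz": 0, "wx": 0, "wy": 0, "wz": -10.1}, {"jaw": -1, "tx": 0, "ty": 0, "tz": 0, "wx": 0, "wy": 0, "wz": -10.1}, {"jaw": -1, "tx": 0, "ty": 0, "tz": 0, "wx": 0, "wy": 0, "wz": -10.1}, {"jaw": -1, "tx": 0, "ty": 0, "tz": 0, "wx": 0, "wy": 0, "wz": -10.1}, {"jaw": -1, "tx": 0, "ty": 0, "tz": 0, "wx": 0, "wy": 0, "wz": -10.1}, {"jaw": -1, "tx": 0, "ty": 0, "tz": 0, "wx": 0, "wy": 0, "wz": -10.1}, {"jaw": -1, "tx": 0, "ty": 0, "tz": 0, "wx": 0, "wy": 0, "wz": -10.1}, {"jaw": -1, "tx": 0, "ty": 0, "tz": 0, "wx": 0, "wy": 0, "wz": -10.1}, {"jaw": -1, "tx": 0, "ty": 0, "tz": 0, "wx": 0, "wy": 0, "wz": -10.1}, {"jaw": -1, "tx": 0, "ty": 0, "tz": 0, "wx": 0, "wy": 0, "wz": 0}], force=60)

```text
clock: 2.12
tcp_pos: [0.2401, -0.5225, 0.4046]
orientation: [-0.0, 0.122, 0.993, 0.0]
wrist_force: [0.3, -0.8, 0.7]
finger_gap: -0.0001
```

Emit:
carry_out(motion=[{"jaw": -1, "tx": -1, "ty": 4, "tz": 0, "wx": 0, "wy": 0, "wz": 0}, {"jaw": -1, "tx": -1, "ty": 4, "tz": 0, "wx": 0, "wy": 0, "wz": 0}, {"jaw": -1, "tx": -1, "ty": 4, "tz": 0, "wx": 0, "wy": 0, "wz": 0}, {"jaw": -1, "tx": -1, "ty": 4, "tz": 0, "wx": 0, "wy": 0, "wz": 0}, {"jaw": -1, "tx": -1, "ty": 4, "tz": 0, "wx": 0, "wy": 0, "wz": 0}, {"jaw": -1, "tx": -1, "ty": 4, "tz": 0, "wx": 0, "wy": 0, "wz": 0}, {"jaw": -1, "tx": -1, "ty": 4, "tz": 0, "wx": 0, "wy": 0, "wz": 0}, {"jaw": -1, "tx": -1, "ty": 4, "tz": 0, "wx": 0, "wy": 0, "wz": 0}, {"jaw": -1, "tx": -1, "ty": 4, "tz": 0, "wx": 0, "wy": 0, "wz": 0}, {"jaw": -1, "tx": -1, "ty": 4, "tz": 0, "wx": 0, "wy": 0, "wz": 0}, {"jaw": -1, "tx": -1, "ty": 4, "tz": 0, "wx": 0, "wy": 0, "wz": 0}, {"jaw": -1, "tx": -1, "ty": 4, "tz": 0, "wx": 0, "wy": 0, "wz": 0}, {"jaw": -1, "tx": -1, "ty": 4, "tz": 0, "wx": 0, "wy": 0, "wz": 0}, {"jaw": -1, "tx": -1.2, "ty": 3.3, "tz": 0, "wx": 0, "wy": 0, "wz": 0}, {"jaw": -1, "tx": 0, "ty": 0, "tz": 0, "wx": 0, "wy": 0, "wz": 0}, {"jaw": -1, "tx": 0, "ty": 0, "tz": 0, "wx": 0, "wy": 0, "wz": 0}])

```text
clock: 4.12
tcp_pos: [0.5107, -0.02, 0.4045]
orientation: [-0.0, 0.122, 0.993, -0.0]
wrist_force: [-0.3, -0.5, 0.2]
finger_gap: -0.0001
```

Run:
```python
from h import *
import cv2
s=get_state();print(s)
for n in("scene","wrist"): cv2.imwrite(f"pics/{n}2.png",eyes.read_camera(n))
```

```text
{'clock': 4.125, 'joint_pos': array([-1.96143533e-01,  1.89771034e-01, -1.16831542e-01,  1.26476506e+00,
       -4.27711521e-04,  4.82076763e-02]), 'qvel': array([-0.0199109 , -0.00540738, -0.00588156,  0.00065858,  0.00033342,
       -0.00730814]), 'tau': array([ 6.39998652e-01, -4.06118774e+01,  2.98659110e+01, -4.50423150e-02,
        3.24017764e-02,  2.47255177e-02]), 'tcp_pos': array([ 0.51073857, -0.01997419,  0.40450286]), 'orientation': array([-3.00676518e-04,  1.21871813e-01,  9.92545784e-01, -1.92161047e-04]), 'wrist_force': array([-0.26292319, -0.48718136,  0.16619086]), 'ft_torque': array([-0.04462352,  0.05517882,  0.04098627]), 'finger_gap': -5.3673144373098226e-05}
```

View pics/scene2.png

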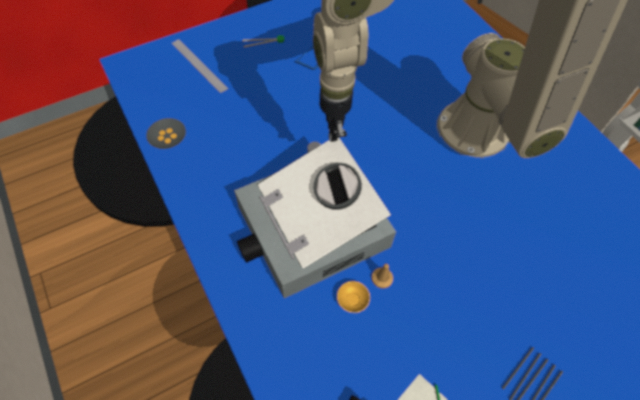

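View pics/wrist2.png

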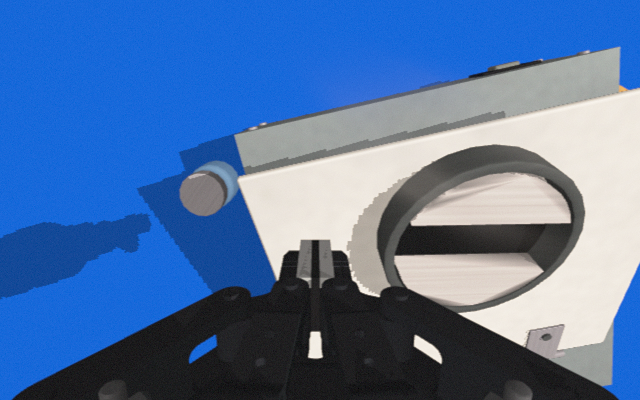

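The wrist view shows the closed fingertips (315,260) over the right side of the cover, clear of the collar and jar, with the slot already parallel to the jaw axis. Next I push down, slowly near the end.

Emit:
carry_out(motion=[{"jaw": -1, "tx": 0, "ty": 0, "tz": 3, "wx": 0, "wy": 0, "wz": 0}, {"jaw": -1, "tx": 0, "ty": 0, "tz": 3, "wx": 0, "wy": 0, "wz": 0}, {"jaw": -1, "tx": 0, "ty": 0, "tz": 0.8, "wx": 0, "wy": 0, "wz": 0}, {"jaw": -1, "tx": 0, "ty": 0, "tz": 0.8, "wx": 0, "wy": 0, "wz": 0}, {"jaw": -1, "tx": 0, "ty": 0, "tz": 0.8, "wx": 0, "wy": 0, "wz": 0}, {"jaw": -1, "tx": 0, "ty": 0, "tz": 0.8, "wx": 0, "wy": 0, "wz": 0}, {"jaw": -1, "tx": 0, "ty": 0, "tz": 0.8, "wx": 0, "wy": 0, "wz": 0}, {"jaw": -1, "tx": 0, "ty": 0, "tz": 0.8, "wx": 0, "wy": 0, "wz": 0}, {"jaw": -1, "tx": 0, "ty": 0, "tz": 0.8, "wx": 0, "wy": 0, "wz": 0}, {"jaw": -1, "tx": 0, "ty": 0, "tz": 0.8, "wx": 0, "wy": 0, "wz": 0}, {"jaw": -1, "tx": 0, "ty": 0, "tz": 0, "wx": 0, "wy": 0, "wz": 0}, {"jaw": -1, "tx": 0, "ty": 0, "tz": 0, "wx": 0, "wy": 0, "wz": 0}])

```text
clock: 5.72
tcp_pos: [0.5111, -0.0199, 0.2805]
orientation: [0.0, 0.121, 0.993, -0.0]
wrist_force: [0.1, 0.8, 1.0]
finger_gap: 0.0001
```

Emit:
carry_out(motion=[{"jaw": -1, "tx": 0, "ty": 0, "tz": 0.1, "wx": 0, "wy": 0, "wz": 0}, {"jaw": -1, "tx": 0, "ty": 0, "tz": 0.1, "wx": 0, "wy": 0, "wz": 0}, {"jaw": -1, "tx": 0, "ty": 0, "tz": 0, "wx": 0, "wy": 0, "wz": 0}])

```text
clock: 6.1
tcp_pos: [0.511, -0.0199, 0.2794]
orientation: [0.0, 0.121, 0.993, -0.0]
wrist_force: [-1.8, 0.4, 4.5]
finger_gap: -0.0
```

Emit:
carry_out(motion=[{"jaw": -1, "tx": 0, "ty": 0, "tz": 0.2, "wx": 0, "wy": 0, "wz": 0}, {"jaw": -1, "tx": 0, "ty": 0, "tz": 0, "wx": 0, "wy": 0, "wz": 0}, {"jaw": -1, "tx": 0, "ty": 0, "tz": 0, "wx": 0, "wy": 0, "wz": 0}])

```text
clock: 6.48
tcp_pos: [0.5109, -0.0198, 0.2793]
orientation: [0.001, 0.121, 0.993, -0.0]
wrist_force: [-6.5, 1.3, 19.3]
finger_gap: 0.0002
```

Rigid stop at tip height 106 mm with 19 N, so the cover is shut. Next I lift, move over the slot and open the jaws partway.

Emit:
carry_out(motion=[{"jaw": -1, "tx": 0, "ty": 0, "tz": -2, "wx": 0, "wy": 0, "wz": 0}, {"jaw": -1, "tx": 0, "ty": 0, "tz": -3, "wx": 0, "wy": 0, "wz": 0}, {"jaw": -1, "tx": 0, "ty": 0, "tz": -4, "wx": 0, "wy": 0, "wz": 0}, {"jaw": 0.2, "tx": 0, "ty": 3, "tz": 0, "wx": 0, "wy": 0, "wz": 0}, {"jaw": 0.2, "tx": 0, "ty": 3.8, "tz": 0, "wx": 0, "wy": 0, "wz": 0}, {"jaw": 0.2, "tx": 0, "ty": 3, "tz": 0, "wx": 0, "wy": 0, "wz": 0}, {"jaw": 0.2, "tx": 0, "ty": 0, "tz": 0, "wx": 0, "wy": 0, "wz": 0}, {"jaw": 0.2, "tx": 0, "ty": 0, "tz": 0, "wx": 0, "wy": 0, "wz": 0}, {"jaw": 0.2, "tx": 0, "ty": 0, "tz": 0, "wx": 0, "wy": 0, "wz": 0}])

```text
clock: 7.6
tcp_pos: [0.5344, 0.0745, 0.3666]
orientation: [-0.0, 0.122, 0.993, -0.0]
wrist_force: [0.2, -0.1, 0.3]
finger_gap: 0.0513
```

Run:
```python
from h import *
import cv2
s=get_state();print(s["tcp_pos"],s["finger_gap"],s["joint_pos"])
x=np.load("pose.npy")
c=eyes.calibration("wrist");w=eyes.read_camera("wrist");cv2.imwrite("pics/wrist3.png",w)
cam=np.linalg.inv(c["camera_from_world"])[:3,3];print("cam",cam)
for e in(0,.15,.2,.25,.3):print(e,[proj("",H2W(x,(-.07+k*.052*np.sin(e)+q*.02*np.cos(e),k*.052*np.cos(e)-q*.02*np.sin(e),.128)),c).round().tolist() for k in(1,-1) for q in (1,-1)])
print([proj("",H2W(x,p),c).round() for p in((-.142,-.135,.106),(-.142,.135,.106),(-.15,-.15,.1))])
a=eyes.read_camera("scene")[125:305,225:405]; cv2.imwrite("pics/s3.png",cv2.resize(a,None,fx=3.3,fy=3.3,interpolation=cv2.INTER_CUBIC))
```

```text
[0.5344007  0.07445161 0.36664169] 0.051270574747085663 [-1.03152670e-02  2.58984511e-01 -1.21535466e-01  1.19043438e+00
 -3.15154422e-04  2.33736079e-01]
cam [0.46668791 0.09149769 0.33650388]
0 [[399.0, 223.0], [389.0, 164.0], [246.0, 254.0], [229.0, 199.0]]
0.15 [[395.0, 235.0], [395.0, 176.0], [239.0, 245.0], [231.0, 187.0]]
0.2 [[393.0, 238.0], [396.0, 180.0], [238.0, 241.0], [232.0, 183.0]]
0.25 [[392.0, 242.0], [398.0, 184.0], [236.0, 237.0], [234.0, 179.0]]
0.3 [[390.0, 245.0], [399.0, 188.0], [234.0, 234.0], [235.0, 175.0]]
[array([ 98., 144.]), array([499.,  50.]), array([ 78., 136.])]
```

View pics/wrist3.png

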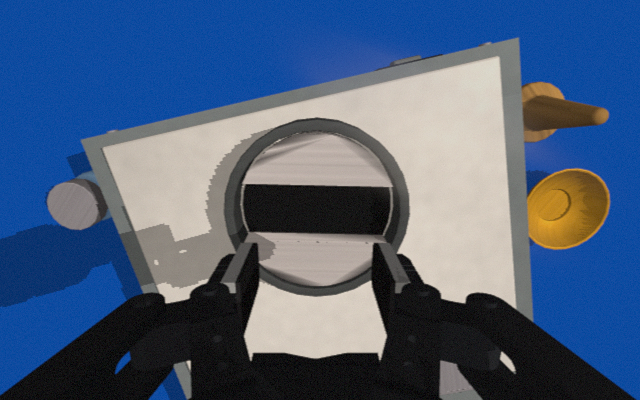

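View pics/s3.png

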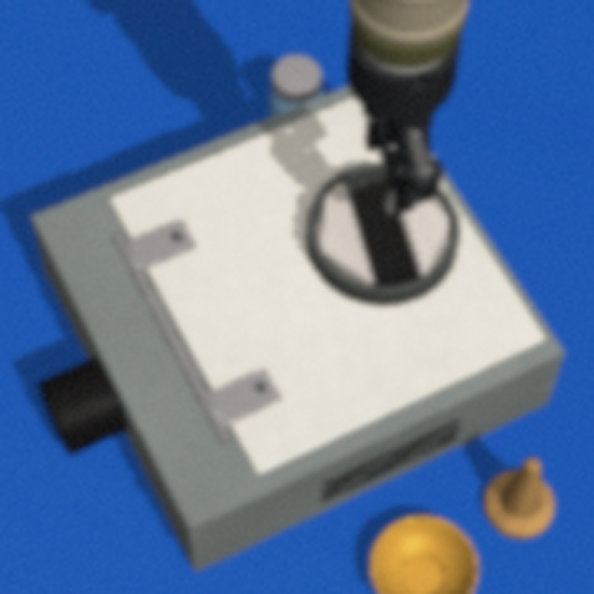

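The cover is shut flat, with an even grey margin all round. The slot's dark floor spans (245–388, 186–234), aligned with the jaws and centred on the tool. The jar, cone and dish are undisturbed. I'll descend into the slot.

Emit:
carry_out(motion=[{"jaw": 0.2, "tx": 0, "ty": 0, "tz": 2, "wx": 0, "wy": 0, "wz": 0}, {"jaw": 0.2, "tx": 0, "ty": 0, "tz": 2, "wx": 0, "wy": 0, "wz": 0}, {"jaw": 0.2, "tx": 0, "ty": 0, "tz": 1, "wx": 0, "wy": 0, "wz": 0}, {"jaw": 0.2, "tx": 0, "ty": 0, "tz": 1, "wx": 0, "wy": 0, "wz": 0}, {"jaw": 0.2, "tx": 0, "ty": 0, "tz": 0.6, "wx": 0, "wy": 0, "wz": 0}, {"jaw": 0.2, "tx": 0, "ty": 0, "tz": 0.6, "wx": 0, "wy": 0, "wz": 0}, {"jaw": 0.2, "tx": 0, "ty": 0, "tz": 0.5, "wx": 0, "wy": 0, "wz": 0}, {"jaw": 0.2, "tx": 0, "ty": 0, "tz": 0.5, "wx": 0, "wy": 0, "wz": 0}, {"jaw": 0.2, "tx": 0, "ty": 0, "tz": 0, "wx": 0, "wy": 0, "wz": 0}])

```text
clock: 8.82
tcp_pos: [0.5344, 0.0753, 0.2843]
orientation: [-0.0, 0.121, 0.993, -0.0]
wrist_force: [0.9, -0.5, 0.7]
finger_gap: 0.0515
```

Emit:
carry_out(motion=[{"jaw": 0.2, "tx": 0, "ty": 0, "tz": 0, "wx": 0, "wy": 0, "wz": 5}, {"jaw": 0.2, "tx": 0, "ty": 0, "tz": 0, "wx": 0, "wy": 0, "wz": 5}, {"jaw": 0.2, "tx": 0, "ty": 0, "tz": 0, "wx": 0, "wy": 0, "wz": 5}, {"jaw": 0.2, "tx": 0, "ty": 0, "tz": 0, "wx": 0, "wy": 0, "wz": 5}, {"jaw": 0.2, "tx": 0, "ty": 0, "tz": 0, "wx": 0, "wy": 0, "wz": 5}, {"jaw": 0.2, "tx": 0, "ty": 0, "tz": 0, "wx": 0, "wy": 0, "wz": 5}, {"jaw": 0.2, "tx": 0, "ty": 0, "tz": 0, "wx": 0, "wy": 0, "wz": 5}, {"jaw": 0.2, "tx": 0, "ty": 0, "tz": 0, "wx": 0, "wy": 0, "wz": 5}])

```text
clock: 9.82
tcp_pos: [0.5351, 0.0748, 0.2852]
orientation: [0.001, 0.455, 0.891, -0.0]
wrist_force: [1.1, -1.7, -0.5]
finger_gap: 0.0513
```

Run:
```python
from h import *
import cv2
s=get_state();print(s["tcp_pos"],s["wrist_force"],s["ft_torque"])
cv2.imwrite("pics/wrist4.png",eyes.read_camera("wrist"))
```

```text
[0.53514277 0.07484978 0.28516131] [ 1.06458177 -1.72306002 -0.48564431] [-0.37041237 -0.30420405  0.14850486]
```

View pics/wrist4.png

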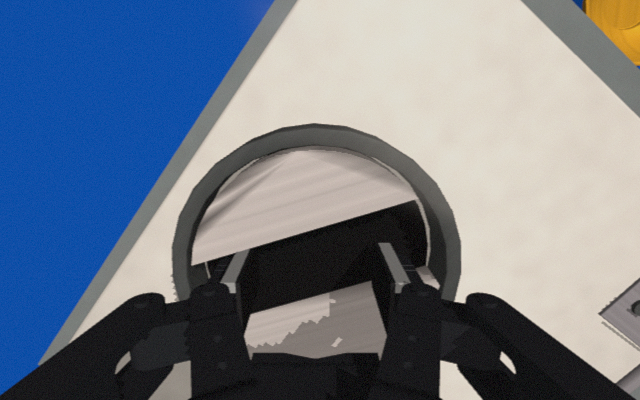

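The fingertips sit in the slot, and the head follows about 16° behind because of the play. I'll keep turning.

Emit:
carry_out(motion=[{"jaw": 0.2, "tx": 0, "ty": 0, "tz": 0, "wx": 0, "wy": 0, "wz": 5}, {"jaw": 0.2, "tx": 0, "ty": 0, "tz": 0, "wx": 0, "wy": 0, "wz": 5}, {"jaw": 0.2, "tx": 0, "ty": 0, "tz": 0, "wx": 0, "wy": 0, "wz": 5}, {"jaw": 0.2, "tx": 0, "ty": 0, "tz": 0, "wx": 0, "wy": 0, "wz": 5}, {"jaw": 0.2, "tx": 0, "ty": 0, "tz": 0, "wx": 0, "wy": 0, "wz": 5}, {"jaw": 0.2, "tx": 0, "ty": 0, "tz": 0, "wx": 0, "wy": 0, "wz": 5}, {"jaw": 0.2, "tx": 0, "ty": 0, "tz": 0, "wx": 0, "wy": 0, "wz": 5}, {"jaw": 0.2, "tx": 0, "ty": 0, "tz": 0, "wx": 0, "wy": 0, "wz": 5}, {"jaw": 0.2, "tx": 0, "ty": 0, "tz": 0, "wx": 0, "wy": 0, "wz": 5}, {"jaw": 0.2, "tx": 0, "ty": 0, "tz": 0, "wx": 0, "wy": 0, "wz": 2}, {"jaw": 0.2, "tx": 0, "ty": 0, "tz": 0, "wx": 0, "wy": 0, "wz": 2}, {"jaw": 0.2, "tx": 0, "ty": 0, "tz": 0, "wx": 0, "wy": 0, "wz": 2}])

```text
clock: 11.38
tcp_pos: [0.5349, 0.0751, 0.2851]
orientation: [0.001, 0.793, 0.609, 0.0]
wrist_force: [1.8, -2.1, 1.3]
finger_gap: 0.0515
```

Run:
```python
from h import *
import cv2
s=get_state();q=s["orientation"];print(s["tcp_pos"],s["wrist_force"],s["ft_torque"],s["joint_pos"][5],np.degrees(2*np.arctan2(q[2],q[1])))
cv2.imwrite("pics/wrist5.png",eyes.read_camera("wrist"))
```

```text
[0.5349027  0.07513605 0.28506332] [ 1.83421087 -2.07582722  1.33860958] [-0.39783712 -0.38449627  0.08541223] 1.823589076300213 75.000087743089
```

View pics/wrist5.png

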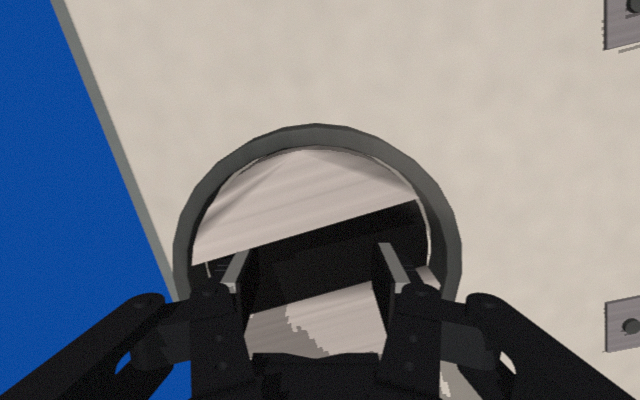

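Emit:
carry_out(motion=[{"jaw": 0.2, "tx": 0, "ty": 0, "tz": 0, "wx": 0, "wy": 0, "wz": 1.5}, {"jaw": 0.2, "tx": 0, "ty": 0, "tz": 0, "wx": 0, "wy": 0, "wz": 1.5}, {"jaw": 0.2, "tx": 0, "ty": 0, "tz": 0, "wx": 0, "wy": 0, "wz": 1.5}, {"jaw": 0.2, "tx": 0, "ty": 0, "tz": 0, "wx": 0, "wy": 0, "wz": 1.5}, {"jaw": 0.2, "tx": 0, "ty": 0, "tz": 0, "wx": 0, "wy": 0, "wz": 0}])

```text
clock: 12.05
tcp_pos: [0.5348, 0.0752, 0.285]
orientation: [0.001, 0.823, 0.568, 0.0]
wrist_force: [3.4, -3.4, 3.6]
finger_gap: 0.0514
```

Run:
```python
from h import *
import cv2
s=get_state();q=s["orientation"];print(s["tcp_pos"],s["wrist_force"],s["ft_torque"],s["joint_pos"][5],np.degrees(2*np.arctan2(q[2],q[1])))
cv2.imwrite("pics/wrist6.png",eyes.read_camera("wrist"))
```

```text
[0.53483806 0.07522637 0.28499326] [ 3.39450423 -3.44225191  3.59278689] [-0.72967079 -0.68993821  1.22931482] 1.9257639314701898 69.15824463606967
```

View pics/wrist6.png

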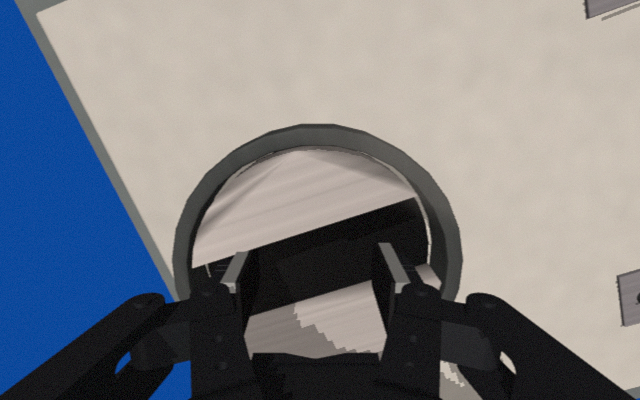

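The torque jumped from about 0.1 to 1.2 Nm, which is the hard stop. I'll back off within the play and withdraw straight up.

Emit:
carry_out(motion=[{"jaw": 0.2, "tx": 0, "ty": 0, "tz": 0, "wx": 0, "wy": 0, "wz": -5}, {"jaw": 0.2, "tx": 0, "ty": 0, "tz": 0, "wx": 0, "wy": 0, "wz": -5}, {"jaw": 0.2, "tx": 0, "ty": 0, "tz": 0, "wx": 0, "wy": 0, "wz": -5}, {"jaw": 0.2, "tx": 0, "ty": 0, "tz": 0, "wx": 0, "wy": 0, "wz": 0}, {"jaw": 0.2, "tx": 0, "ty": 0, "tz": -1, "wx": 0, "wy": 0, "wz": 0}, {"jaw": 0.2, "tx": 0, "ty": 0, "tz": -2, "wx": 0, "wy": 0, "wz": 0}, {"jaw": 0.2, "tx": 0, "ty": 0, "tz": -4, "wx": 0, "wy": 0, "wz": 0}, {"jaw": 0.2, "tx": 0, "ty": 0, "tz": -4, "wx": 0, "wy": 0, "wz": 0}, {"jaw": 0.2, "tx": 0, "ty": 0, "tz": -3, "wx": 0, "wy": 0, "wz": 0}, {"jaw": 0.2, "tx": 0, "ty": 0, "tz": 0, "wx": 0, "wy": 0, "wz": 0}, {"jaw": 0.2, "tx": 0, "ty": 0, "tz": 0, "wx": 0, "wy": 0, "wz": 0}])

```text
clock: 13.48
tcp_pos: [0.5342, 0.0753, 0.4242]
orientation: [-0.0, 0.743, 0.669, -0.0]
wrist_force: [0.4, -1.0, -0.2]
finger_gap: 0.051
```

Run:
```python
from h import *
import cv2
s=get_state();print(s["clock"],s["tcp_pos"],s["wrist_force"],abs(s["qvel"]).max())
x=np.load("pose.npy")
c=eyes.calibration("wrist");w=eyes.read_camera("wrist");cv2.imwrite("pics/wrist7.png",w)
for e in(1.3,1.4,1.5,1.571):print(e,[proj("",H2W(x,(-.07+k*.052*np.sin(e)+q*.02*np.cos(e),k*.052*np.cos(e)-q*.02*np.sin(e),.128)),c).round().tolist() for k in(1,-1) for q in (1,-1)])
cv2.imwrite("pics/scene7.png",eyes.read_camera("scene"))
```

```text
13.475 [0.53420693 0.0752955  0.4242196 ] [ 0.38016622 -0.95956503 -0.20423814] 0.02039925220142473
1.3 [[383.0, 192.0], [368.0, 146.0], [265.0, 233.0], [246.0, 190.0]]
1.4 [[382.0, 199.0], [372.0, 152.0], [260.0, 228.0], [246.0, 183.0]]
1.5 [[380.0, 205.0], [375.0, 157.0], [257.0, 223.0], [247.0, 177.0]]
1.571 [[379.0, 210.0], [377.0, 162.0], [254.0, 219.0], [248.0, 172.0]]
```

View pics/wrist7.png

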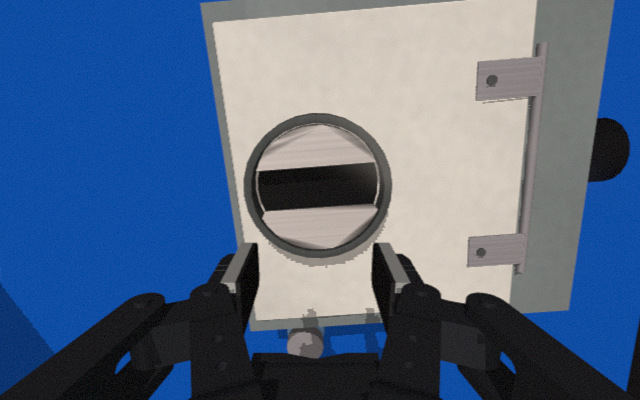

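View pics/scene7.png

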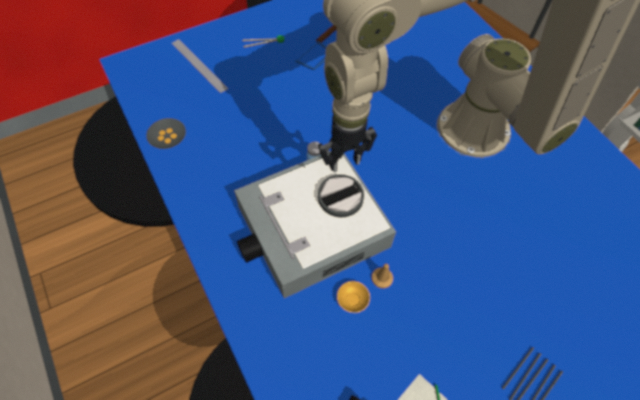

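The slot edge, from (258,171) to (375,163), matches the prediction for 1.57 rad. The cover is flush, the bystanders are in place and the hand is clear. I'll hand in.

```bash
python3 -c "
from workcell import env
print(env.hand_in())"
```

```text
the job is handed in; nothing more can be done
None
```

The cover is shut and the fastener is turned to its locked stop. I handed the job in at about 13.5 s; the hand-in gives no verdict, so this rests on my own checks:

- **Cover:** I pushed it down with closed fingertips on the right-hand point. It stopped rigidly with the tips at 106 mm and 19 N, and the pictures afterwards show it flush.
- **Fastener:** With the fingertips partly open in the slot, I turned it clockwise until the torque rose from about 0.1 to 1.2 Nm, the hard stop. In the last wrist picture the slot's angle matches about 1.57 rad.
- **Clearance:** I backed off within the slot's play and rose about 14 cm. The wrist force then read near zero. In the last pictures the jar, cone and dish look unmoved; I judged this by eye and did not measure their positions.

The first two move calls were refused because some row keys were missing, and nothing moved. No check failed. The only mismatch was that the slot's dark floor looked narrower than 40 mm in the pictures; the light-coloured walls and the viewing angle explain that.

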